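Pick the long lens block from the bin, run it into the blocker and latch the carriage

TASK

Pick the long oblong lens block out of the cluttered parts bin, lay it flat, grip bar up and lengthwise, on the blocker's slide carriage between its lips, and let go of it. Then push the carriage fully home towards the blocker, and last swing the latch arm fully across behind it to lock it. Leave all the other parts in the bin and do not shove or tip the marker holder or the tracer cradle.

Things in the scene. Friction and masses are not known exactly. Their poses are not given: they have to be found in the camera images.
- long_block: The part to load: the longest of the three red plastic lens blocks. Oblong pad with round ends, 96 long (x) x 46 wide (y) x 12 mm thick, with a straight upright grip bar in its middle, 50 long (x) x 16 wide (y), rising from 12 to 45 mm above the underside. Origin: centre of the underside; x along the length, z up. 70 g. Starts flat in the bin, bar up.
- short_block: Red lens block to leave in the bin: same form, width and grip bar as the long one but only 70 mm long. Origin: centre of the underside, x along its length.
- round_block: Red lens block to leave in the bin: round pad 68 mm across, 12 thick, with a round hub 22 mm across up to 45 mm. Origin: centre of the underside.
- suction_cup: Black rubber lens suction cup to leave in the bin: 64 mm across at the foot, waist and a 34 mm knob, 46 mm tall. Origin: centre of the underside.
- gauge_bar: Square steel gauge bar to leave in the bin: 140 x 9 x 9 mm, lying along its x between the blocks. Origin: centre of the underside.
- strip_a: Flat aluminium gauge strip to leave in the bin: 110 x 16 x 5 mm, lying along its x beside the bin's -x wall. Origin: centre of the underside.
- strip_b: The same strip beside the bin's +x wall, to leave in the bin.
- bin: Fixed grey open-topped parts bin, 240 (x) x 250 (y) x 45 mm tall, walls and floor 5 mm thick. Origin: centre of the underside, on the table.
- blocker: Fixed grey lens blocker with slide track. Origin: on the table below the homed carriage's centre; x = direction in which the carriage is pushed home, z up. Track 60 mm wide, 20 tall, from x = -198 mm to the housing (240 wide, 300 tall), whose front panel with a chrome button (not used) is at x = +85; its head overhangs from x = +24 on, lowest at 150 mm.
- deck (a point): Centre of the carriage's flat aluminium deck, on its upper face, 40 mm above the table; axes as the blocker's, x = push direction; moves with the carriage. The block lies here, length along x. Side lips 9 mm tall leave a channel 58 mm wide (y), from the push plate at x = -61 to a low lip at x = +57, so the block has 6 mm to spare each side and 10 mm each end.
- push_plate (a point): Middle of the upper edge of the carriage's upright push plate, on its rear face (the face looking away from the blocker; push on it along blocker +x). 74 mm above the table; the plate is 62 wide (y), 10 thick and rises 34 mm above the deck.
- carriage (a joint): Carriage slide (m): 0 fully out, 0.100 fully home at the end stop under the blocker's head. Stays where left; needs about 3 N.
- latch (a joint): Latch arm hinge (rad), vertical axis: 0 = the open arm points along blocker -x beside the track; grows counter-clockwise seen from above to 1.57 = arm straight across the track behind the push plate of the homed carriage, against its stop. Stays where left; light.
- latch_knob (a point): Centre of the top of the upright round black grip on the latch arm: 20 mm across, from 72 to 115 mm above the table, 90 mm from the hinge axis. The steel arm beneath is 16 wide, 60 to 72 mm above the table.
- latch_hinge (a point): Point on the latch's vertical hinge axis, at the arm's upper face, 72 mm above the table; blocker x = -90, y = +90 mm.
- marker_holder: Bystander: steel lens marker holder with three upright markers, base 70 x 100 mm, 135 mm tall. Origin: centre of the underside.
- cradle: Bystander: clear acrylic frame tracer cradle, base 100 x 150 mm, 62 mm tall. Origin: centre of the underside.
Not all that is in view belongs to the job. Leave any yellow look-alike of the strip_b alone.

How it is judged:
By the outcome, as a careful person would: the job done as asked, in the order asked, and still so for the second after the job is handed in, with the robot touching nothing.
It also fails if it takes over 64 s, if anything falls off the work surface, if the arm or the gripper's body presses on something with over 40 N, if the wrist force passes 120 N, or if a joint passes its speed limit or range.

ROBOT

A 6-joint arm with a two-finger parallel gripper is mounted at the origin on the work surface. World frame = base frame: x ahead of the robot, y to its left, z up, the work surface at z = 0. Lengths are in mm, angles in rad, forces in N, time in s.
With the tool pointing down it reaches from about 400 to 925 mm from the base axis. Payload 3.4 kg.
Tool frame: the origin (TCP) lies midway between the tips of the shut fingers; the grasp point (between the pads) lies 19 mm behind it; z points along the fingers, y is the line along which they close (so a half turn about z gives the same grasp; the last joint's range is limited). The gripper opens to 85 mm and grips with 20 to 120 N. Pads are 22 mm wide; open, the fingers measure 114 mm over their backs; the gripper's body (76 mm by 85 mm) begins 54 mm behind the grasp point. The pads swing forward as they close: fully open they stand 13 mm farther back than shut.
Start: joints at [1.2, 0.307, 1.506, -0, 1.328, -0.073], TCP at [168.189, 549.858, 231.305] pointing down, gripper open.
Joint ranges: [-3.12, 3.12], [-1.05, 2.28], [0.14, 2.33], [-1.42, 4.57], [0.1, 2.73], [-2.68, 2.68]. Speed limits (rad/s): [2.57, 2.57, 3.14, 3.14, 3.14, 3.14].

INTERFACE

Orientations are given as a rotation vector (axis times angle).
In Python, from station import observe, grab_frame, calibration, close_job, look_for, mark_of gives the robot as it stands. The module is installed in compiled form; this text tells all that it offers.
- The arm moves only by the tool arm_command, never from a script. Its argument "motion" is a list of rows, each a list of 3 entries, a list of its own where there are three numbers: the opening, from 0 (shut) to 1 (fully open), then the shift along the tool's x, y, z in cm, then the turn about the tool's z in rad. In form: [[gripper, [tx, ty, tz], turn], ...]. A call has 1 to 8 rows; each row shifts and turns the commanded pose from where the row before left it, along the tool's axes as they then stand; what a row does not reach is not made up. A row lasts 1/10 s, in which the tool goes at most 50 mm and 8.59 degrees, less where a joint would pass 70% of its speed; a pose out of reach is approached as far as the arm can. A call with a gripper value outside its range is refused whole. The fingers move at their own pace and stop on an object; "force" is the grip in N (left out, the last holds). Time passes only in rows, so rows that do not move let the fingers close. It gives the time, the measured TCP pose, the force, the opening and the grip force at its end, in the units of the state.
- observe(): the state, without advancing time (a new reading comes with each control period).
- grab_frame(name): name is "side" or "top" or "wrist"; returns (picture, depth): 400x640x3 uint8, red, green, blue; 400x640 float32, mm along the optical axis (not along the pixel's ray), 0 where there is no reading.
- calibration(name): a dict with "fovy" (degrees; the focal length in pixels is half the picture's height over the tangent of half this angle, whatever the lens; pixels are square), "cx", "cy" (the principal point, pixels), "distortion" ([k1, k2, p1, p2, k3] as OpenCV has them; the pictures are not rectified), "rvec" (rotation vector, rad) and "tvec" (3), from world to camera coordinates, as OpenCV has them; the wrist camera has in their place "mount" (4x4, takes a point from camera to tool coordinates, whose origin is the TCP and whose axes are the flange's). Camera axes: x right, y down, z forward; pixel columns grow to the right and rows downward; lengths in mm; the calibration is good to about 2 mm. A picture is of the moment at which its call begins: read the wrist's pose just before it. calibration takes no time and is no camera call.
- close_job(): hands the job in; it is judged then, once.
Trained networks look in the newest picture that a camera, given by its name, has taken for a name from the list of things; names that differ only in an ending like _2 or _b are one class to them, and where a whole thing is asked for, a point or a joint stands for the part that bears it (a point fixed in the world has none). Each returns a list of dicts, best first, with "conf" (0 to 1); they miss things now and then, are a little off and sometimes report something else, mostly with a low value. They report only what shows in the picture. A call takes as long as a camera call. They do not tell look-alikes from the thing itself.
- look_for(label, camera): "box" ([centre column, centre row, width, height] in pixels, round what is visible of it).
- mark_of(label, camera): "point" ([row, column] in pixels: a listed point, or the origin of a listed thing).
The state is a dict: "clock": time; "joint_positions": joint angles; "joint_vel": joint speeds; "effort": joint torques, N m; "tcp_pos": TCP position; "tool_rot": TCP orientation; "ft_force": force on the tool from outside, world axes, zero at the start; "wrist_torque": the same for the moment, N m; "gripper_width": finger opening in mm; "grip_force": force on a finger pad.
Only numpy, scipy, OpenCV 4.12 (cv2) and the standard library are available. Lean on these libraries where they do the work, as an engineer would, in place of code of your own. Each camera call takes 0.05 s, during which the arm holds its last target. There are 200 camera calls.

## Working session

There is one attempt and no reset: what is moved stays moved. The work goes in short steps, Python scripts to look and compute and a tool call to move; the robot and the scene stay as the last step left them, time stands still between calls to the robot, and variables do not carry over. Pictures are saved under pics/ and viewed, at most 10 in all, crops included, and the job is handed in when it is done.

Besides the shell and the picture viewer there is one more tool, called after ">>>" as name(argument=value, ...) on one line, values as JSON. arm_command: Moves the arm, as the interface text tells. Its arguments: {"type":"object","properties":{"motion":{"type":"array","items":{"type":"array"}},"force":{"type":"number"}},"required":["motion"]}

```bash
mkdir -p pics
cat > h.py <<'E'
import numpy as np, cv2
from station import observe, grab_frame, calibration, close_job, look_for, mark_of
def cam(name, st=None):
    c=calibration(name); f=200/np.tan(np.radians(c["fovy"])/2)
    K=np.array([[f,0,c["cx"]],[0,f,c["cy"]],[0,0,1.]]); D=np.array(c["distortion"],float)
    if "mount" in c:
        T=np.eye(4);T[:3,:3]=cv2.Rodrigues(np.array(st["tool_rot"],float))[0];T[:3,3]=st["tcp_pos"]
        M=T@np.array(c["mount"])
    else:
        W=np.eye(4);W[:3,:3]=cv2.Rodrigues(np.array(c["rvec"],float))[0];W[:3,3]=np.ravel(c["tvec"]);M=np.linalg.inv(W)
    return K,D,M
def ray(C,col,row):
    K,D,M=C
    n=cv2.undistortPoints(np.array([[[col,row]]],float),K,D)[0,0]
    return M[:3,3],M[:3,:3]@np.array([n[0],n[1],1.])
def atz(C,col,row,z):
    o,d=ray(C,col,row); return o+d*(z-o[2])/d[2]
def atdepth(C,col,row,dep):
    o,d=ray(C,col,row); return o+d*dep
def cloud(C,depth):
    K,D,M=C
    h,w=depth.shape; g=np.stack(np.meshgrid(np.arange(w),np.arange(h)),-1).reshape(-1,1,2).astype(float)
    n=cv2.undistortPoints(g,K,D)[:,0]
    P=np.c_[n,np.ones(len(n))]*depth.reshape(-1,1)
    P=P@M[:3,:3].T+M[:3,3]; P[depth.ravel()<=0]=np.nan
    return P.reshape(h,w,3)
def proj(C,p):
    K,D,M=C; W=np.linalg.inv(M)
    return cv2.projectPoints(np.array(p,float).reshape(-1,1,3),cv2.Rodrigues(W[:3,:3])[0],W[:3,3],K,D)[0][:,0]
E
python3 - <<'E'
from h import *
st=observe();print(st)
for n in("top","side"):
    im,d=grab_frame(n);cv2.imwrite(f"pics/{n}0.png",im[:,:,::-1]);np.save(f"{n}0.npy",d)
    C=cam(n,st)
    for l in("long_block","short_block","strip_b","deck","push_plate","latch_knob","latch_hinge","blocker","bin","marker_holder","cradle"):
        for r in mark_of(l,n)[:3]:
            row,col=r["point"];z={"deck":40,"push_plate":74,"latch_knob":115,"latch_hinge":72,"long_block":5,"short_block":5,"strip_b":5}.get(l,0)
            print(n,l,round(r["conf"],2),[round(col),round(row)],np.round(atz(C,col,row,z)))
E
```

```text
{'clock': 0.0, 'joint_positions': array([ 1.20052195e+00,  3.07593594e-01,  1.50767158e+00,  6.14363480e-07,
        1.32839341e+00, -7.35455562e-02]), 'joint_vel': array([ 0.0025617 , -0.00165807,  0.00091769, -0.0012282 ,  0.00122542,
       -0.00077985]), 'effort': array([ 1.00390120e-03, -4.57564652e+01, -2.51917487e+01, -2.18610267e-04,
        1.36139194e-02,  1.34708500e-05]), 'tcp_pos': array([167.92271425, 549.20778618, 230.36992286]), 'tool_rot': array([-0.46432514, -3.10662778,  0.00316493]), 'ft_force': array([ 0.56177959, -0.09107775, -0.06064422]), 'wrist_torque': array([0.0262479 , 0.00636712, 0.04738851]), 'grip_force': 0.0, 'gripper_width': 85.4403389969331}
top long_block 0.9 [294, 259] [474. 185.   5.]
top short_block 0.68 [292, 216] [577. 192.   5.]
top strip_b 0.84 [267, 194] [630. 253.   5.]
top strip_b 0.8 [174, 286] [413. 466.   5.]
top strip_b 0.71 [271, 283] [417. 240.   5.]
top deck 0.88 [416, 236] [522. -96.  40.]
top deck 0.59 [285, 149] [732. 207.  40.]
top push_plate 0.6 [387, 229] [532. -25.  74.]
top latch_knob 0.87 [381, 186] [622. -12. 115.]
top lat
[... 289 characters left out ...]
0.58 [266, 233] [486. 194.   5.]
side short_block 0.85 [293, 207] [584. 202.   5.]
side strip_b 0.74 [289, 149] [753. 373.   5.]
side strip_b 0.72 [231, 159] [614. 466.   5.]
side strip_b 0.52 [291, 190] [626. 249.   5.]
side deck 0.75 [385, 280] [524. -91.  40.]
side push_plate 0.81 [359, 248] [533. -22.  74.]
side push_plate 0.51 [331, 173] [676. 161.  74.]
side latch_knob 0.3 [410, 203] [662. -51. 115.]
side latch_hinge 0.88 [416, 245] [ 610. -103.   72.]
side latch_hinge 0.51 [360, 248] [536. -24.  72.]
side blocker 0.79 [423, 319] [ 523. -179.    0.]
side bin 0.91 [262, 210] [533. 256.   0.]
side marker_holder 0.63 [332, 175] [741. 209.   0.]
side cradle 0.61 [408, 203] [773.  -3.   0.]
```

```bash
python3 -c "
import cv2
a=cv2.imread('pics/top0.png')[110:350,140:500];cv2.imwrite('pics/top0c.png',cv2.resize(a,(800,533)))"
```

```text
(no output)
```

View pics/top0c.png

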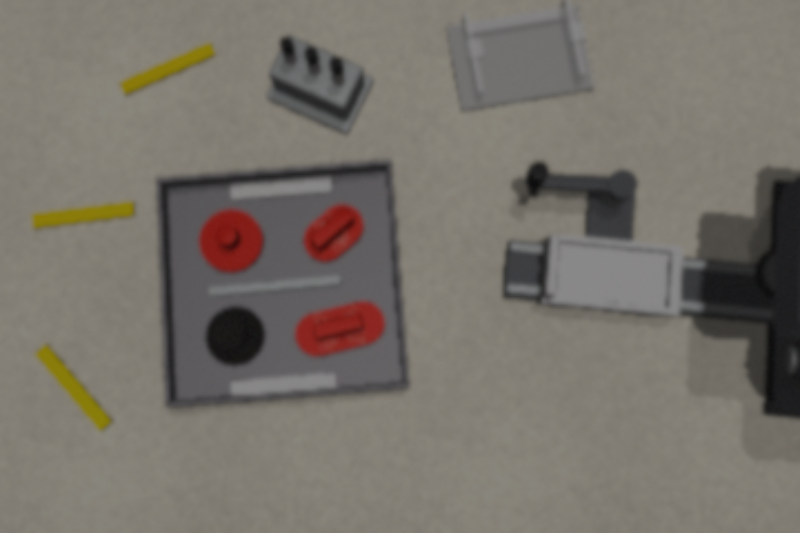

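View pics/side0.png

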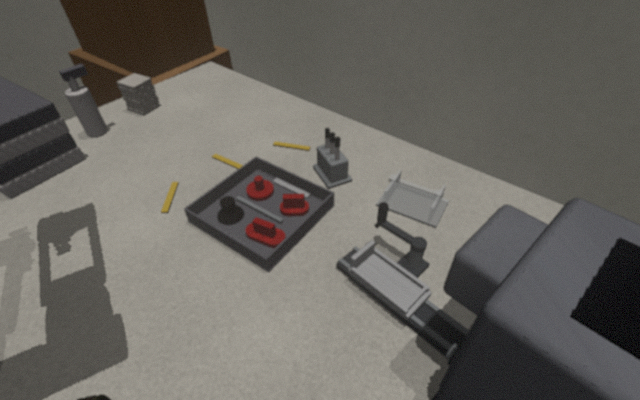

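Top view: the candidates are the long block at full-frame (293,258), with the bar and the larger length. The look-alikes are the short block (290,215), the round block (244,218) and the yellow strips (left). By the description I choose (293,258). The carriage is at (416,236), the knob at (381,188) and the hinge at (420,192).

```bash
cat > m.py <<'E'
from h import *
def redblobs(C,im,P,zlo=6):
    hsv=cv2.cvtColor(im,cv2.COLOR_RGB2HSV)
    m=(((hsv[...,0]<10)|(hsv[...,0]>170))&(hsv[...,1]>120)&(hsv[...,2]>60)).astype(np.uint8)
    n,lab,s,c=cv2.connectedComponentsWithStats(m)
    for i in range(1,n):
        if s[i,4]<80: continue
        Q=P[lab==i];Q=Q[~np.isnan(Q[:,0])]
        print("blob",np.round(c[i]),s[i,4],"z pct",np.round(np.percentile(Q[:,2],[5,50,95])))
        for nm,S in(("all",Q),("bar",Q[Q[:,2]>38])):
            if len(S)>15:
                (cx,cy),(w,h),a=cv2.minAreaRect(S[:,:2].astype(np.float32))
                e,v=np.linalg.eigh(np.cov(S[:,:2].T));u=v[:,1]
                print("  ",nm,len(S),"ctr",round(cx),round(cy),"wh",round(w),round(h),"ang",round(a,1),"pca deg",round(np.degrees(np.arctan2(u[1],u[0]))%180,1),"mean",np.round(S.mean(0),1))
E
python3 - <<'E'
from m import *
im=cv2.imread("pics/top0.png")[:,:,::-1].copy();d=np.load("top0.npy");C=cam("top");P=cloud(C,d)
redblobs(C,im,P)
X=P.reshape(-1,3)
print("table z",np.nanmedian(P[330:345,200:400,2]))
for lo,hi,nm in((35,46,"deck"),(64,80,"plate/arm"),(105,122,"knob")):
    s=(X[:,2]>lo)&(X[:,2]<hi)&(X[:,0]>440)&(X[:,0]<680)&(X[:,1]<40)&(X[:,1]>-170);S=X[s]
    print(nm,s.sum())
    if s.sum()>10:
        mask=s.reshape(P.shape[:2]).astype(np.uint8);n,l,st,c=cv2.connectedComponentsWithStats(mask)
        for i in range(1,n):
            if st[i,4]>8: Q=P[l==i];print("  ",st[i,4],np.round(c[i]),cv2.minAreaRect(Q[:,:2].astype(np.float32)),Q.mean(0).round(1))
E
```

```text
blob [290. 214.] 472 z pct [13. 18. 51.]
   all 470 ctr 578 196 wh 46 69 ang 41.4 pca deg 131.9 mean [575.7 195.4  27.7]
   bar 158 ctr 577 196 wh 17 50 ang 40.8 pca deg 130.4 mean [576.6 196.   48.4]
blob [244. 218.] 629 z pct [12. 16. 49.]
   all 628 ctr 571 306 wh 68 65 ang 28.4 pca deg 35.9 mean [569.8 305.1  19.8]
   bar 73 ctr 570 306 wh 21 20 ang 26.4 pca deg 61.1 mean [569.3 305.4  48. ]
blob [292. 258.] 706 z pct [13. 17. 51.]
   all 703 ctr 476 189 wh 47 94 ang 13.1 pca deg 103.2 mean [474.8 188.7  23.7]
   bar 164 ctr 475 189 wh 16 50 ang 14.6 pca deg 104.0 mean [474.4 189.   48.3]
table z -1.029930828827105
deck 1404
   11 [414. 200.] ((605.6598510742188, -95.20417785644531), (18.25895118713379, 3.2287092208862305), 53.439697265625) [605.2 -95.4  41.8]
   1235 [416. 234.] ((525.1409301757812, -94.8568115234375), (115.90806579589844, 69.29407501220703), 82.36981964111328) [526.4 -95.6  39.5]
   87 [444. 239.] ((517.2758178710938, -159.92308044433594), (17.35403060913086, 72.16149139404297), 77.0927505493164) [ 512.9 -159.6   40.2]
   10 [384. 245.] ((500.4962463378906, -23.573808670043945), (4.336730003356934, 7.105224132537842), 0.6848034858703613) [500.2 -23.7  38.7]
   9 [401. 248.] ((495.2256774902344, -60.97105026245117), (12.253365516662598, 4.428774356842041), 87.80461883544922) [493.9 -61.2  41.9]
plate/arm 497
   367 [405. 193.] ((612.0059814453125, -60.67354202270508), (29.86427116394043, 112.8165512084961), 3.4234235286712646) [615.7 -70.9  71.3]
   130 [388. 229.] ((532.3453369140625, -29.24616241455078), (10.3753080368042, 61.32290267944336), 83.62190246582031) [532.  -28.7  72.5]
knob 70
   70 [382. 187.] ((620.80615234375, -13.14749813079834), (17.518667221069336, 18.981548309326172), 86.76360321044922) [620.3 -13.  113.2]
```

```bash
cat > go.py <<'E'
from h import *
def go(x,y,z,yaw):
    "yaw: world angle (deg) of tool y line, modulo 180"
    st=observe();R=cv2.Rodrigues(np.array(st["tool_rot"],float))[0]
    cur=np.degrees(np.arctan2(R[1,1],R[0,1]));d=(yaw-cur+90)%180-90
    s=R.T@(np.array([x,y,z])-st["tcp_pos"])/10
    print("t",round(st["clock"],2),"tcp",np.round(st["tcp_pos"],1),"yaw",round(cur,1),"tilt",round(np.degrees(np.arccos(-R[2,2])),2),"q6",round(st["joint_positions"][5],2),"| shift cm",np.round(s,2),"turn about tool z (after shift)",round(-np.radians(d),3),"grip",round(st["gripper_width"],1),round(st["grip_force"],1),"F",np.round(st["ft_force"],1))
E
python3 -c "
from go import *
go(475,189,231,13.5)
go(475,150,250,13.5)
c=calibration('wrist');print(np.round(c['mount'],2),c['fovy'])"
```

```text
t 1.2 tcp [168.2 549.9 231.3] yaw 73.0 tilt 0.0 q6 -0.07 | shift cm [-3.989e+01 -2.554e+01  3.000e-02] turn about tool z (after shift) 1.038 grip 85.3 0.0 F [-0.3  0.1 -1. ]
t 1.2 tcp [168.2 549.9 231.3] yaw 73.0 tilt 0.0 q6 -0.07 | shift cm [-41.03 -29.27  -1.87] turn about tool z (after shift) 1.038 grip 85.3 0.0 F [-0.3  0.1 -1. ]
[[-0.0000e+00 -9.6000e-01 -2.7000e-01  6.8940e+01]
 [ 1.0000e+00 -0.0000e+00  0.0000e+00  1.0000e-02]
 [-0.0000e+00 -2.7000e-01  9.6000e-01 -1.4311e+02]
 [ 0.0000e+00  0.0000e+00  0.0000e+00  1.0000e+00]] 65.31076928381562
```

>>> arm_command(motion=[[0.6,[-3.3,-2.1,0],0],[0.6,[-3.3,-2.1,0],0],[0.6,[-3.3,-2.1,0],0],[0.6,[-3.3,-2.1,0],0],[0.6,[-3.3,-2.1,0],0],[0.6,[-3.3,-2.1,0],0],[0.6,[-3.3,-2.1,0],0],[0.6,[-3.3,-2.1,0],0]])

```text
clock: 2.0
tcp_pos: [372.4, 310.7, 231.5]
tool_rot: [0.464, 3.107, 0.001]
ft_force: [1.1, 0.3, 1.2]
gripper_width: 51.3
grip_force: 0.0
```

>>> arm_command(motion=[[0.6,[-3.3,-2.1,0],0.13],[0.6,[0,0,0],0.13],[0.6,[0,0,0],0.13],[0.6,[0,0,0],0.13],[0.6,[0,0,0],0.13],[0.6,[0,0,0],0.13],[0.6,[0,0,0],0.13],[0.6,[0,0,0],0.13]])

```text
clock: 2.8
tcp_pos: [397.0, 282.2, 231.4]
tool_rot: [1.954, 2.46, 0.0]
ft_force: [0.2, -1.0, -0.3]
gripper_width: 51.3
grip_force: 0.0
```

Run:
```python
from go import *
go(475,189,150,13.5)
from m import *
st=observe();im,d=grab_frame("wrist");cv2.imwrite("pics/w1.png",im[:,:,::-1]);C=cam("wrist",st);redblobs(C,im,cloud(C,d))
```

```text
t 2.8 tcp [397.  282.2 231.4] yaw 13.1 tilt 0.01 q6 0.3 | shift cm [-10.85   5.49   8.14] turn about tool z (after shift) -0.007 grip 51.3 0.0 F [ 0.2 -1.  -0.3]
blob [467. 188.] 2501 z pct [15. 18. 51.]
   all 2492 ctr 573 304 wh 67 74 ang 32.6 pca deg 95.8 mean [567.3 307.1  22.5]
   bar 365 ctr 571 307 wh 21 21 ang 29.7 pca deg 171.2 mean [569.4 307.9  48.9]
blob [362. 256.] 1947 z pct [14. 18. 52.]
   all 1940 ctr 465 223 wh 48 173 ang 17.1 pca deg 104.8 mean [465.8 201.1  35.5]
   bar 550 ctr 454 234 wh 21 147 ang 24.2 pca deg 116.7 mean [464.9 206.5  79.6]
blob [442. 270.] 1565 z pct [14. 19. 52.]
   all 1560 ctr 528 244 wh 47 224 ang 47.0 pca deg 141.9 mean [564.8 207.4  38.9]
   bar 533 ctr 515 250 wh 23 199 ang 51.3 pca deg 143.9 mean [555.3 216.2  77.1]
```

View pics/w1.png

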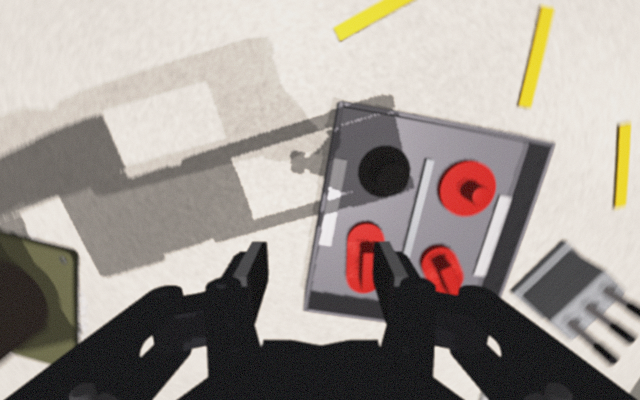

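Wrist view: long block at (365,257), partly behind a finger; short (440,270), round (467,188), cup (384,170). Moving above the block for the close check.

>>> arm_command(motion=[[0.6,[-2.7,1.4,0],0],[0.6,[-2.7,1.4,0],0],[0.6,[-2.7,1.4,0],0],[0.6,[-2.7,1.3,0],0],[0.6,[0,0,2],0],[0.6,[0,0,2],0],[0.6,[0,0,2],-0.007]])

```text
clock: 3.55
tcp_pos: [476.0, 189.6, 170.9]
tool_rot: [1.936, 2.474, 0.001]
ft_force: [0.4, -0.4, -0.5]
gripper_width: 51.0
grip_force: 0.0
```

Run:
```python
from go import *
go(475,189,21,13.5)
from m import *
st=observe();im,d=grab_frame("wrist");cv2.imwrite("pics/w2.png",im[:,:,::-1]);C=cam("wrist",st);P=cloud(C,d);d2=P.copy();P[P[...,2]>60]=np.nan
redblobs(C,im,P)
print(look_for("long_block","wrist")[:2],mark_of("long_block","wrist")[:2])
```

```text
t 3.55 tcp [476.  189.6 170.9] yaw 13.9 tilt 0.05 q6 0.05 | shift cm [-0.04 -0.12 14.99] turn about tool z (after shift) 0.007 grip 51.0 0.0 F [ 0.4 -0.4 -0.5]
blob [451.  89.] 4465 z pct [16. 18. 51.]
   all 4450 ctr 571 307 wh 67 66 ang 74.8 pca deg 109.3 mean [567.8 306.2  22.8]
   bar 683 ctr 572 307 wh 21 21 ang 0.2 pca deg 7.3 mean [569.8 306.3  49.1]
blob [321. 183.] 3969 z pct [16. 18. 51.]
   all 3958 ctr 476 190 wh 47 95 ang 13.6 pca deg 103.1 mean [475.5 194.7  26.1]
   bar 1037 ctr 477 191 wh 16 50 ang 13.8 pca deg 103.0 mean [476.3 192.6  50. ]
blob [422. 202.] 2847 z pct [16. 19. 51.]
   all 2834 ctr 578 198 wh 46 68 ang 40.7 pca deg 124.5 mean [572.6 200.7  30.3]
   bar 1061 ctr 579 199 wh 17 49 ang 40.9 pca deg 129.7 mean [576.  199.8  49.4]
[{'box': [322.5, 183.7, 49.0, 97.7], 'conf': 0.63}, {'box': [327.2, 337.9, 34.1, 19.1], 'conf': 0.43}] [{'point': [181.2, 319.2], 'conf': 0.73}]
```

View pics/w2.png

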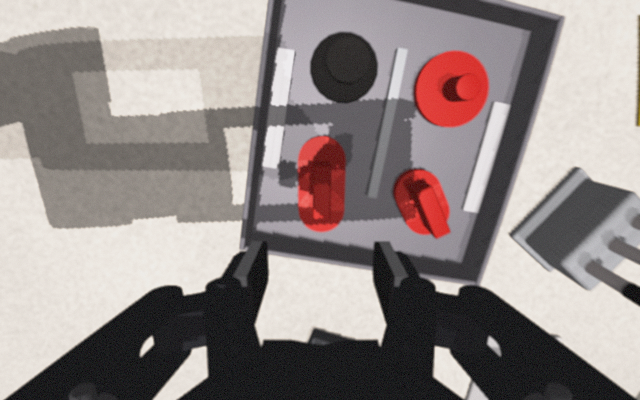

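The block at (321,183) is 95 × 47 mm with a 50 × 16 bar, so it is the long block, centred under the fingers (mid column ≈ 320). The short one, at (422,202), measures 68 mm.

>>> arm_command(motion=[[0.6,[-0.05,0,3],0],[0.6,[-0.05,0,3],0],[0.6,[0,0,3],0],[0.6,[0,0,3],0],[0.6,[0,0,1.5],0],[0.6,[0,0,1.4],0],[0.6,[0,0,0],0]], force=40)

```text
clock: 4.4
tcp_pos: [475.6, 189.1, 21.8]
tool_rot: [-1.936, -2.473, 0.002]
ft_force: [-0.3, 0.1, 0.2]
gripper_width: 51.2
grip_force: 0.0
```

>>> arm_command(motion=[[0.1,[0,0,0],0],[0,[0,0,0],0],[0,[0,0,0],0],[0,[0,0,0],0],[0,[0,0,0],0],[0,[0,0,0],0],[0,[0,0,0],0]], force=40)

```text
clock: 5.1
tcp_pos: [477.0, 189.4, 23.7]
tool_rot: [1.937, 2.471, 0.004]
ft_force: [0.8, -0.2, 6.4]
gripper_width: 15.3
grip_force: 42.7
```

>>> arm_command(motion=[[0,[0,0,-1],0],[0,[0,0,-3],0],[0,[0,0,-3],0],[0,[0,0,-3],0],[0,[0,0,-3],0],[0,[0,0,-3],0],[0,[0,0,-2],0],[0,[0,0,0],0]])

```text
clock: 5.9
tcp_pos: [477.5, 189.5, 206.0]
tool_rot: [1.936, 2.469, 0.009]
ft_force: [1.4, 0.6, -0.3]
gripper_width: 15.1
grip_force: 41.7
```

Run:
```python
from go import *
u=np.array([np.cos(np.radians(-97)),np.sin(np.radians(-97))])
go(540,-10,200,-7)
```

```text
t 5.9 tcp [477.5 189.5 206. ] yaw 13.8 tilt 0.41 q6 0.05 | shift cm [-20.87   1.3    0.6 ] turn about tool z (after shift) 0.363 grip 15.1 41.7 F [ 1.4  0.6 -0.3]
```

>>> arm_command(motion=[[0,[-3.5,0.2,0],0],[0,[-3.5,0.2,0],0],[0,[-3.5,0.2,0],0],[0,[-3.5,0.2,0],0],[0,[-3.5,0.2,0],0.12],[0,[0,0,0],0.12],[0,[0,0,0],0.12],[0,[0,0,0],0]])

```text
clock: 6.7
tcp_pos: [526.1, 20.9, 201.0]
tool_rot: [-2.35, -2.083, 0.003]
ft_force: [0.1, 0.2, -0.6]
gripper_width: 15.5
grip_force: 41.7
```

Run:
```python
from m import *
from go import *
go(526,-96,150,-7)
st=observe();im,d=grab_frame("wrist");cv2.imwrite("pics/w3.png",im[:,:,::-1]);C=cam("wrist",st);P=cloud(C,d);np.save("P3.npy",P)
for l in("deck","push_plate","latch_knob","latch_hinge"):
    for r in mark_of(l,"wrist")[:2]:
        row,col=r["point"];z={"deck":40,"push_plate":74,"latch_knob":115,"latch_hinge":72}[l]
        print(l,round(r["conf"],2),[round(col),round(row)],np.round(atz(C,col,row,z),1))
redblobs(C,im,P)
X=P.reshape(-1,3)
for lo,hi,nm in((37,43,"deck"),(45,54,"lips"),(66,78,"plate/arm"),(108,122,"knob")):
    s=(X[:,2]>lo)&(X[:,2]<hi)&(X[:,0]>440)&(X[:,0]<680)&(X[:,1]<40)&(X[:,1]>-190)
    n,l,t,c=cv2.connectedComponentsWithStats(s.reshape(P.shape[:2]).astype(np.uint8))
    for i in range(1,n):
        if t[i,4]>60: Q=P[l==i];print(nm,t[i,4],np.round(c[i]),np.round(sum([list(k) if isinstance(k,tuple) else [k] for k in cv2.minAreaRect(Q[:,:2].astype(np.float32))],[]),1),Q.mean(0).round(1))
```

```text
t 6.7 tcp [526.1  20.9 201. ] yaw -6.9 tilt 0.16 q6 0.08 | shift cm [-11.61   1.41   5.1 ] turn about tool z (after shift) 0.002 grip 15.5 41.7 F [ 0.1  0.2 -0.6]
latch_knob 0.79 [449, 233] [624.2 -13.6 115. ]
blob [360.  11.] 1202 z pct [15. 18. 45.]
   all 1199 ctr 579 178 wh 24 57 ang 82.8 pca deg 164.4 mean [582.2 178.1  21. ]
   bar 106 ctr 589 177 wh 7 16 ang 84.1 pca deg 162.5 mean [588.1 176.7  45.8]
blob [320. 228.] 10173 z pct [194. 196. 228.]
   all 10140 ctr 525 23 wh 87 69 ang 50.4 pca deg 83.1 mean [527.7  39.3 208.7]
   bar 10137 ctr 526 23 wh 93 45 ang 83.4 pca deg 83.3 mean [527.7  39.3 208.8]
deck 118 [334. 328.] [ 513.3 -146.8   12.    40.6   89.5] [ 521.  -148.2   41. ]
lips 80 [369. 246.] [566.1 -48.2  32.1   6.2  78.6] [567.2 -46.9  49.5]
lips 333 [323. 336.] [ 508.3 -153.1   16.7   47.6   73.8] [ 507.5 -150.9   48.9]
plate/arm 1082 [425. 247.] [617.5 -43.2  23.   82.    0. ] [617.8 -44.3  71.8]
knob 520 [446. 231.] [622.7 -12.2  19.5  18.9  70. ] [622.  -11.2 114.8]
```

View pics/w3.png

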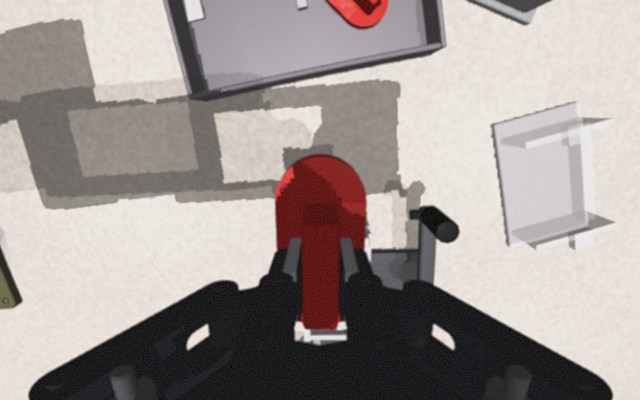

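Run:
```python
from h import *
d=np.load("top0.npy");P=cloud(cam("top"),d).reshape(-1,3)
def fit(S,ax):
    # line fit robust
    v=cv2.fitLine(S[:,:2].astype(np.float32),cv2.DIST_HUBER,0,.01,.01).ravel();return np.degrees(np.arctan2(v[1],v[0])),v[2:]
for a0 in (-97,-96,-95):
    a=np.radians(a0);u=np.array([np.cos(a),np.sin(a)]);v=np.array([-u[1],u[0]])
    c=np.array([525.,-95.]);L=np.c_[(P[:,:2]-c)@u,(P[:,:2]-c)@v]
    pl=(abs(L[:,1])<40)&(L[:,0]<-50)&(L[:,0]>-85)&(P[:,2]>66)&(P[:,2]<80)
    # local coords extents
    print(a0,"plate",pl.sum(),np.percentile(L[pl],[1,50,99],axis=0).round(1).tolist(),"tilt",np.polyfit(L[pl,1],L[pl,0],1).round(3))
    bd=(abs(L[:,1])<45)&(abs(L[:,0])<50)&(P[:,2]>34)&(P[:,2]<60)
    for lo in(-45,-15,15):
        q=bd&(L[:,0]>lo)&(L[:,0]<lo+30);print("  body y edges",lo,np.percentile(L[q,1],[1,99]).round(1))
    tr=(abs(L[:,1])<60)&(L[:,0]>75)&(L[:,0]<110)&(P[:,2]>12)&(P[:,2]<30);print("  track y",np.percentile(L[tr,1],[2,98]).round(1), tr.sum())
    tr=(abs(L[:,1])<60)&(L[:,0]<-78)&(L[:,0]>-110)&(P[:,2]>12)&(P[:,2]<30);print("  trackrear y",np.percentile(L[tr,1],[2,98]).round(1),"x min",L[tr,0].min().round(1) if tr.any() else 0)
    fr=(abs(L[:,1])<25)&(L[:,0]>40)&(L[:,0]<75)&(P[:,2]>34)&(P[:,2]<60);print("  front x max",np.percentile(L[fr,0],[99]).round(1))
```

```text
-97 plate 126 [[-71.4, -30.8], [-66.6, -2.6], [-61.3, 29.2]] tilt [-1.0000e-03 -6.6573e+01]
  body y edges -45 [-35.8  35. ]
  body y edges -15 [-35.3  35.7]
  body y edges 15 [-34.9  36.5]
  track y [-27.1  30.8] 382
  trackrear y [-30.   27.7] x min -109.1
  front x max [69.8]
-96 plate 126 [[-71.4, -29.7], [-66.6, -1.5], [-61.2, 30.4]] tilt [ 1.6000e-02 -6.6582e+01]
  body y edges -45 [-35.3  35.8]
  body y edges -15 [-35.3  35.7]
  body y edges 15 [-35.5  35.8]
  track y [-28.6  29.4] 383
  trackrear y [-28.5  29.3] x min -109.2
  front x max [69.8]
-95 plate 126 [[-71.8, -28.5], [-66.7, -0.4], [-61.1, 31.5]] tilt [ 3.300e-02 -6.661e+01]
  body y edges -45 [-34.8  36.2]
  body y edges -15 [-35.3  36.1]
  body y edges 15 [-36.   35.2]
  track y [-30.3  27.8] 385
  trackrear y [-26.9  30.9] x min -109.7
  front x max [69.7]
```

Wrist view 3: the block is held squarely (320,228), the knob is at (440,222), and the bystanders are clear. Going to the deck.

```bash
python3 -c "
from go import *
go(527,-93.2,100,-6)"
```

```text
t 6.95 tcp [526.8  21.7 202. ] yaw -6.7 tilt 0.04 q6 0.08 | shift cm [-11.41   1.37  10.2 ] turn about tool z (after shift) -0.012 grip 15.3 41.7 F [-0.4 -0.5 -0.9]
```

>>> arm_command(motion=[[0,[-2.9,0.3,0],0],[0,[-2.9,0.4,0],0],[0,[-2.8,0.3,0],0],[0,[-2.8,0.4,0],-0.012],[0,[0,0,3],0],[0,[0,0,4],0],[0,[0,0,3],0],[0,[0,0,0],0]])

```text
clock: 7.75
tcp_pos: [523.9, -92.3, 98.6]
tool_rot: [-2.33, -2.096, 0.008]
ft_force: [-0.6, 0.5, -1.1]
gripper_width: 15.6
grip_force: 41.7
```

Run:
```python
from m import *
from go import *
go(527,-93.2,59,-6)
im,d=grab_frame("side");cv2.imwrite("pics/s4.png",cv2.resize(im[170:370,270:510,::-1],(720,600)))
```

```text
t 7.75 tcp [523.9 -92.3  98.6] yaw -6.1 tilt 0.53 q6 -0.15 | shift cm [-0.06  0.35  3.95] turn about tool z (after shift) -0.001 grip 15.6 41.7 F [-0.6  0.5 -1.1]
```

View pics/s4.png

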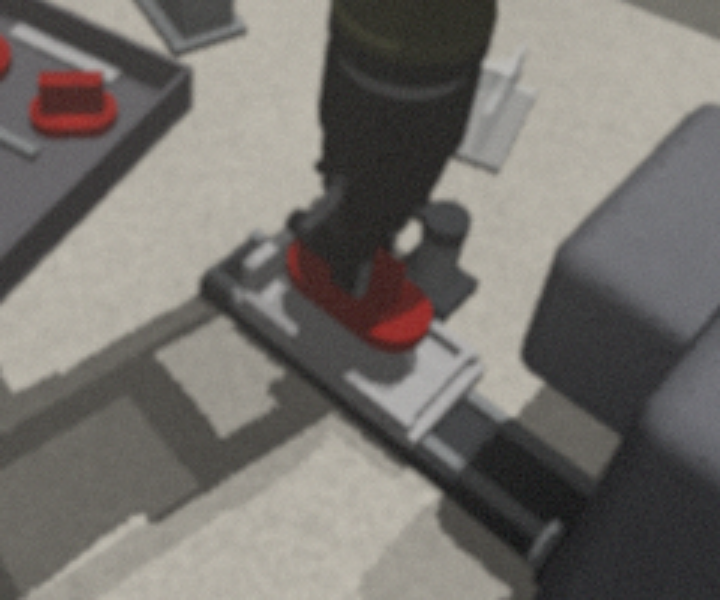

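Side crop: the block hangs over the carriage, bar up, lengthwise, clear of plate and lips.

Run:
```python
from go import *
for i in range(2):
    go(527,-93.2,59,-6)
    if i==0:
        im,d=grab_frame("side")
im,d=grab_frame("side")
P=cloud(cam("side"),d)
hsv=cv2.cvtColor(im,cv2.COLOR_RGB2HSV)
m=((hsv[...,0]<10)|(hsv[...,0]>170))&(hsv[...,1]>120)&(P[...,1]<0)
Q=P[m];Q=Q[~np.isnan(Q[:,0])];T=Q[(Q[:,2]>84)&(Q[:,2]<100)]
print(len(Q),np.percentile(Q[:,2],[2,50,98]),cv2.minAreaRect(T[:,:2].astype(np.float32)))
X=P.reshape(-1,3);c=np.array([525.4,-94.4]);a=np.radians(-96);u=np.array([np.cos(a),np.sin(a)]);v=np.array([-u[1],u[0]])
L=np.c_[(X[:,:2]-c)@u,(X[:,:2]-c)@v]
b=(abs(L[:,1])<45)&(abs(L[:,0])<50)&(X[:,2]>46)&(X[:,2]<53)
print("lips y",np.percentile(L[b,1],[1,99]).round(1)); TL=np.c_[(T[:,:2]-c)@u,(T[:,:2]-c)@v];print("block local ext",np.percentile(TL,[1,99],axis=0).round(1))
```

```text
t 7.8 tcp [525.8 -92.8 100.7] yaw -6.1 tilt 0.29 q6 -0.15 | shift cm [-0.03  0.14  4.17] turn about tool z (after shift) -0.001 grip 14.9 41.7 F [-0.2 -0.3  1. ]
t 7.85 tcp [527.5 -93.2 102.3] yaw -6.1 tilt 0.06 q6 -0.15 | shift cm [-0.01 -0.05  4.33] turn about tool z (after shift) -0.001 grip 15.3 41.7 F [0.2 0.5 0.5]
546 [ 88.83239819  94.9934954  128.62400336] ((518.8876342773438, -96.10568237304688), (45.499996185302734, 91.35904693603516), 15.530762672424316)
lips y [-33.1  39.3]
block local ext [[-43.6 -20.4]
 [ 45.5  23.1]]
```

>>> arm_command(motion=[[0,[0,0,1.5],0],[0,[0,0,1.5],0],[0,[0,0,0.8],0],[0,[0,0,0.3],0],[0,[0,0,0],0],[0,[0,0,0],0]])

```text
clock: 8.5
tcp_pos: [528.3, -93.6, 62.2]
tool_rot: [2.336, 2.099, 0.001]
ft_force: [0.6, 0.1, -0.4]
gripper_width: 15.6
grip_force: 41.7
```

```bash
python3 -c "
from go import *
go(527,-93.2,58.5,-6)"
```

```text
t 8.5 tcp [528.3 -93.6  62.2] yaw -6.1 tilt 0.1 q6 -0.15 | shift cm [ 0.02 -0.14  0.37] turn about tool z (after shift) -0.002 grip 15.6 41.7 F [ 0.6  0.1 -0.4]
```

>>> arm_command(motion=[[0,[0,-0.05,0.2],0],[0,[0,0,0.15],0],[0,[0,0,0],0],[0,[0,0,0],0]])

```text
clock: 8.9
tcp_pos: [527.4, -93.5, 58.6]
tool_rot: [2.336, 2.099, 0.001]
ft_force: [-1.1, 0.6, 5.4]
gripper_width: 15.4
grip_force: 42.5
```

>>> arm_command(motion=[[0.3,[0,0,0],0],[0.45,[0,0,0],0],[0.45,[0,0,0],0],[0.45,[0,0,-2],0],[0.45,[0,0,-3],0],[0.45,[0,0,-4],0],[0.45,[0,0,-4],0],[0.45,[0,0,0],0]])

```text
clock: 9.7
tcp_pos: [531.1, -94.4, 193.4]
tool_rot: [2.33, 2.093, 0.01]
ft_force: [1.1, -0.6, 0.4]
gripper_width: 38.5
grip_force: 0.0
```

>>> arm_command(motion=[[0,[3,0,0],0],[0,[3.5,0,0],0],[0,[3.5,0,0],0],[0,[3,0,0],0],[0,[1,0,0],0],[0,[0,0,0],0],[0,[0,0,0],0]])

```text
clock: 10.4
tcp_pos: [541.6, 45.1, 187.3]
tool_rot: [-2.337, -2.1, 0.002]
ft_force: [0.0, -0.1, 0.5]
gripper_width: -0.6
grip_force: 0.0
```

Run:
```python
from m import *
from go import *
st=observe();im,d=grab_frame("wrist");cv2.imwrite("pics/w5.png",im[:,:,::-1]);C=cam("wrist",st);P=cloud(C,d)
im2,d2=grab_frame("side")
c=np.array([527,-93.2]);a=np.radians(-96);u=np.array([np.cos(a),np.sin(a)]);v=np.array([-u[1],u[0]])
for n,I,Q in(("wrist",im,P),("side",im2,cloud(cam("side"),d2))):
    X=Q.reshape(-1,3);L=np.c_[(X[:,:2]-c)@u,(X[:,:2]-c)@v,X[:,2]]
    hsv=cv2.cvtColor(I,cv2.COLOR_RGB2HSV).reshape(-1,3);r=((hsv[:,0]<10)|(hsv[:,0]>170))&(hsv[:,1]>120)&(L[:,1]>-40)&(L[:,1]<40)&(abs(L[:,0])<80)
    B=L[r]; print(n,r.sum(),"z",np.percentile(B[:,2],[5,50,95]).round(1)); 
    print(" block ext",np.percentile(B,[1,99],axis=0).round(1)[:,:2].tolist()); T=B[B[:,2]>78]
    if len(T)>20:print(" bar rect",cv2.minAreaRect(T[:,:2].astype(np.float32)))
    g=~r&(L[:,2]>46)&(L[:,2]<52)&(abs(L[:,0])<45)&(abs(L[:,1])<42)
    if g.sum()>5:print(" lips y",g.sum(),np.percentile(L[g,1],[1,25,75,99]).round(1))
    p=(abs(L[:,1])<40)&(abs(L[:,0]+65)<25)&(abs(L[:,2]-74)<6);print(" plate",p.sum(),np.percentile(L[p],[2,50,98],axis=0).round(1).tolist() if p.any() else "")
go(c[0]-u[0]*90,c[1]-u[1]*90,75,-6)
```

```text
wrist 221 z [84.6 85.6 86.4]
 block ext [[-22.9, -5.7], [1.4, 4.7]]
 bar rect ((-10.751489639282227, -0.5525612831115723), (25.522628784179688, 10.457777976989746), 0.09821368753910065)
 plate 10 [[-70.3, 30.4, 68.9], [-69.4, 31.2, 72.5], [-66.2, 31.6, 74.4]]
side 931 z [49.  51.8 84.5]
 block ext [[-43.3, -21.7], [45.6, 22.4]]
 bar rect ((0.8328762054443359, 0.41729211807250977), (15.530941009521484, 50.167091369628906), 89.64425659179688)
 lips y 355 [-34.6 -31.1  33.9  38.9]
 plate 157 [[-68.8, -27.4, 68.6], [-62.9, 0.2, 73.6], [-58.9, 31.8, 75.8]]
t 10.5 tcp [541.8  44.6 187.5] yaw -6.2 tilt 0.05 q6 0.11 | shift cm [-4.850e+00 -1.000e-02  1.126e+01] turn about tool z (after shift) -0.003 grip -0.2 0.0 F [ 0.3 -0.6 -1.2]
```

View pics/w5.png

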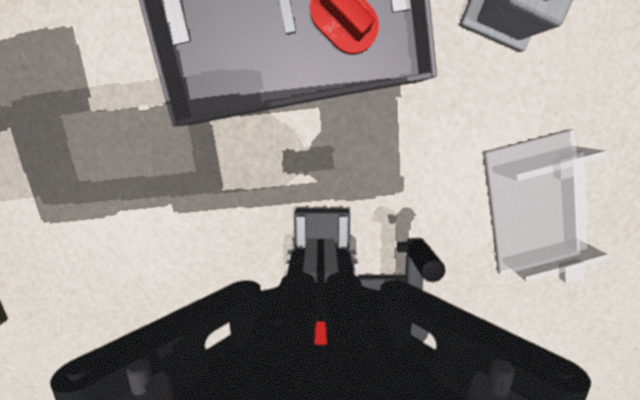

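View 5: the carriage tail and plate at (322,235) ahead of the fingers, block bar at (320,333), knob at (432,268). Depth shows the block lying flat (pad top 52, bar top 84.5) inside the lips. Next the push with shut fingers.

>>> arm_command(motion=[[0,[-2,0,0],0],[0,[-1.8,0,2],0],[0,[0,0,4],0],[0,[0,0,4],0],[0,[0,0,2.5],0],[0,[0,0,1],0],[0,[0,0,0],0]])

```text
clock: 11.2
tcp_pos: [536.9, 7.1, 51.6]
tool_rot: [-2.337, -2.096, 0.004]
ft_force: [0.1, -0.7, 0.4]
gripper_width: -0.2
grip_force: 0.0
```

>>> arm_command(motion=[[0,[-0.8,0,0],0],[0,[-0.8,0,0],0],[0,[-0.8,0,0],0],[0,[-0.8,0,0],0],[0,[-0.8,0,0],0],[0,[-0.8,0,0],0],[0,[0,0,0],0],[0,[0,0,0],0]])

```text
clock: 12.0
tcp_pos: [532.1, -40.2, 52.5]
tool_rot: [-2.337, -2.098, 0.002]
ft_force: [0.5, 0.3, -0.6]
gripper_width: -0.3
grip_force: 0.0
```

```bash
python3 -c "
from go import *
go(527,-93.2,52,-6)"
```

```text
t 12.0 tcp [532.1 -40.2  52.5] yaw -6.2 tilt 0.09 q6 -0.05 | shift cm [-5.32  0.07  0.05] turn about tool z (after shift) -0.003 grip -0.3 0.0 F [ 0.5  0.3 -0.6]
```

>>> arm_command(motion=[[0,[-0.7,0,0],0],[0,[-0.7,0,0],0],[0,[-0.7,0,0],0],[0,[-0.7,0,0],0],[0,[-0.7,0,0],0],[0,[-0.7,0,0],0],[0,[0,0,0],0]])

```text
clock: 12.7
tcp_pos: [528.7, -83.1, 52.9]
tool_rot: [2.337, 2.098, -0.0]
ft_force: [0.0, 0.2, 0.0]
gripper_width: 0.3
grip_force: 0.0
```

Run:
```python
from go import *
go(527,-93.2,52,-6)
c=np.array([527,-93.2]);a=np.radians(-96);u=np.array([np.cos(a),np.sin(a)]);v=np.array([-u[1],u[0]])
im,d=grab_frame("side");cv2.imwrite("pics/s6.png",cv2.resize(im[170:370,300:540,::-1],(720,600)))
X=cloud(cam("side"),d).reshape(-1,3);L=np.c_[(X[:,:2]-c)@u,(X[:,:2]-c)@v,X[:,2]]
p=(abs(L[:,1])<30)&(L[:,0]>-90)&(L[:,0]<90)&(abs(L[:,2]-49)<3);print(np.percentile(L[p,0],[1,99]))
```

```text
t 12.7 tcp [528.7 -83.1  52.9] yaw -6.2 tilt 0.09 q6 -0.13 | shift cm [-1.03 -0.06  0.09] turn about tool z (after shift) -0.003 grip 0.3 0.0 F [0.  0.2 0. ]
[ 8.81756493 89.26164724]
```

View pics/s6.png

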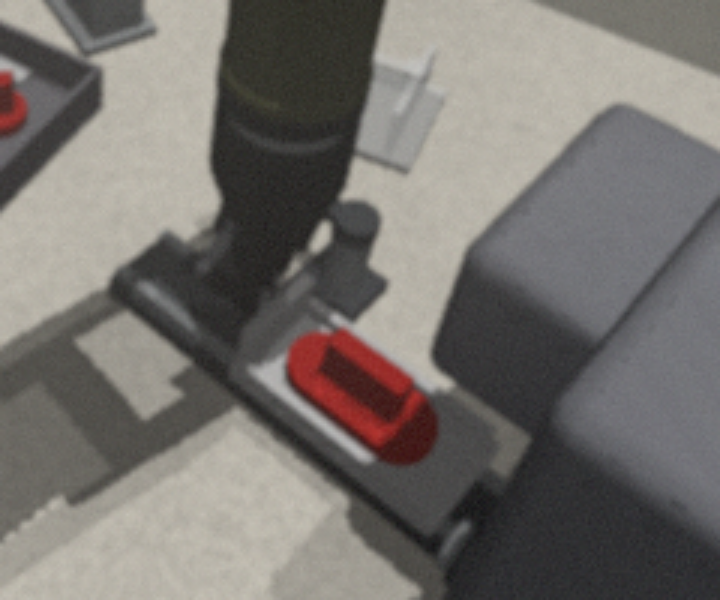

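Side crop: the block rides on the carriage upright, with the fingers on the plate (255,310). It isn't home yet.

>>> arm_command(motion=[[0,[-0.5,0,0],0],[0,[-0.5,0,0],0],[0,[-0.4,0,0],0],[0,[-0.3,0,0],0],[0,[0,0,0],0]])

```text
clock: 13.25
tcp_pos: [526.7, -99.1, 52.9]
tool_rot: [2.337, 2.099, -0.001]
ft_force: [0.1, 0.5, 0.3]
gripper_width: -0.1
grip_force: 0.0
```

>>> arm_command(motion=[[0,[-0.3,0,0],0],[0,[-0.3,0,0],0],[0,[-0.3,0,0],0],[0,[0,0,0],0],[0,[0,0,0],0]])

```text
clock: 13.75
tcp_pos: [526.2, -100.9, 53.0]
tool_rot: [-2.336, -2.091, -0.012]
ft_force: [5.7, 23.9, 3.2]
gripper_width: -0.2
grip_force: 12.3
```

Stop reached: 24 N at y = −100.9, consistent with about 90 mm of travel from a start of about 10. Backing off and going up.

>>> arm_command(motion=[[0,[1.5,0,0],0],[0,[1.5,0,0],0],[0,[1,0,-2],0],[0,[0,0,-4],0],[0,[0,0,-4],0],[0,[0,0,-4],0],[0,[0,0,0],0]])

```text
clock: 14.45
tcp_pos: [533.5, -68.4, 198.5]
tool_rot: [2.329, 2.093, 0.009]
ft_force: [1.0, 0.3, -0.1]
gripper_width: 0.0
grip_force: 0.0
```

Run:
```python
from m import *
from go import *
go(658,-16,190,-96)
c=np.array([527,-93.2]);a=np.radians(-96);u=np.array([np.cos(a),np.sin(a)]);v=np.array([-u[1],u[0]])
im,d=grab_frame("side");cv2.imwrite("pics/s7.png",cv2.resize(im[170:370,300:540,::-1],(720,600)))
def rep(n,X,I):
    X=X.reshape(-1,3);L=np.c_[(X[:,:2]-c)@u,(X[:,:2]-c)@v,X[:,2]]
    p=(abs(L[:,1])<32)&(abs(L[:,0]-25)<25)&(abs(L[:,2]-74)<5);print(n,"plate",p.sum(),np.percentile(L[p,0],[2,50,98]).round(1) if p.any() else "")
    k=(abs(L[:,0]+90)<40)&(abs(L[:,1]-90)<40)&(abs(L[:,2]-114)<7)
    if k.sum()>10:print("  knob",k.sum(),X[k].mean(0).round(1),cv2.minAreaRect(X[k][:,:2].astype(np.float32)))
    hsv=cv2.cvtColor(I,cv2.COLOR_RGB2HSV).reshape(-1,3);r=((hsv[:,0]<10)|(hsv[:,0]>170))&(hsv[:,1]>120)&(abs(L[:,1])<60)&(abs(L[:,0]-80)<80)&(L[:,2]<100);B=L[r]
    if r.sum()>20:print("  block",np.percentile(B,[1,99],axis=0).round(1).tolist())
rep("side",cloud(cam("side"),d),im)
st=observe();im,d=grab_frame("wrist");rep("wrist",cloud(cam("wrist",st),d),im)
im,d=grab_frame("top");rep("top",cloud(cam("top"),d),im)
```

```text
t 14.45 tcp [533.5 -68.4 198.5] yaw -6.1 tilt 0.66 q6 -0.1 | shift cm [ 6.54 11.81  0.97] turn about tool z (after shift) 1.569 grip 0.0 0.0 F [ 1.   0.3 -0.1]
side plate 175 [20.3 25.4 29.8]
  block [[44.8, -22.2, 44.4], [133.5, 18.9, 85.7]]
wrist plate 378 [17.9 20.9 26.9]
  knob 681 [621.7 -12.3 114.9] ((622.9241333007812, -12.60747241973877), (19.241676330566406, 18.87831687927246), 12.641304016113281)
  block [[97.3, -2.0, 84.2], [109.8, 6.7, 86.5]]
top plate 0 
  knob 68 [620.4 -13.1 113.7] ((620.7793579101562, -13.451862335205078), (19.673362731933594, 18.071577072143555), 0.6816138625144958)
  block [[47.0, -23.0, 46.7], [132.1, 19.9, 87.9]]
```

>>> arm_command(motion=[[0,[1.7,3,0],0],[0,[1.6,3,0],0],[0,[1.6,3,0],0],[0,[1.6,2.8,0],0.147],[0,[0,0,0],0.142],[0,[0,0,0],0.142],[0,[0,0,0],0.142],[0,[0,0,0],0.142]])

```text
clock: 15.4
tcp_pos: [652.4, -15.4, 189.5]
tool_rot: [-2.925, -1.14, 0.008]
ft_force: [0.2, -0.8, -0.1]
gripper_width: 0.2
grip_force: 0.0
```

>>> arm_command(motion=[[0,[0,0,0],0.142],[0,[0,0,0],0.142],[0,[0,0,0],0.142],[0,[0,0,0],0.142],[0,[0,0,0],0.142],[0,[0,0,0],0.142],[0,[0,0,0],0],[0,[0,0,0],0]])

```text
clock: 16.2
tcp_pos: [653.0, -15.5, 190.8]
tool_rot: [3.138, -0.157, -0.006]
ft_force: [-0.7, -0.0, 0.3]
gripper_width: -0.0
grip_force: 0.0
```

```bash
python3 -c "
from go import *
go(658,-16,84,-96)"
```

```text
t 16.2 tcp [653.  -15.5 190.8] yaw -95.7 tilt 0.21 q6 1.58 | shift cm [ 5.400e-01 -1.000e-02  1.068e+01] turn about tool z (after shift) 0.005 grip -0.0 0.0 F [-0.7 -0.   0.3]
```

>>> arm_command(motion=[[0,[0.5,0,3.5],0],[0,[0,0,3.5],0],[0,[0,0,2.7],0],[0,[0,0,1],0],[0,[-0.7,0,0],0],[0,[-0.7,0,0],0],[0,[0,0,0],0]])

```text
clock: 16.9
tcp_pos: [644.8, -14.5, 87.4]
tool_rot: [3.137, -0.161, 0.002]
ft_force: [-0.3, 1.2, 1.3]
gripper_width: 0.0
grip_force: 0.0
```

>>> arm_command(motion=[[0,[-1.09,-0.19,0],-0.12],[0,[-1.09,-0.19,0],-0.12],[0,[-1.09,-0.19,0],-0.12],[0,[-1.09,-0.19,0],-0.12],[0,[0,0,0],0],[0,[0,0,0],0]])

```text
clock: 17.5
tcp_pos: [602.5, -10.5, 87.3]
tool_rot: [3.086, 0.584, 0.005]
ft_force: [0.5, -0.3, 0.1]
gripper_width: -0.3
grip_force: 0.0
```

Run:
```python
from go import *
h=np.array([616.6,-101.6]);st=observe();t=st["tcp_pos"];R=cv2.Rodrigues(np.array(st["tool_rot"]))[0]
print("hinge in tool",(R.T@np.array([h[0]-t[0],h[1]-t[1],0])).round(1))
go(616,-101,84,-6)
st=observe();im,d=grab_frame("wrist");X=cloud(cam("wrist",st),d).reshape(-1,3)
k=(X[:,2]>111)&(X[:,2]<118)&(np.abs(np.hypot(X[:,0]-h[0],X[:,1]-h[1])-90)<25)&(X[:,1]>-105)
print(k.sum(),cv2.minAreaRect(X[k][:,:2].astype(np.float32)) if k.sum()>5 else "")
```

```text
hinge in tool [-20.2  90.    0.1]
t 17.5 tcp [602.5 -10.5  87.3] yaw -68.6 tilt 0.17 q6 1.11 | shift cm [-2.05  8.92  0.34] turn about tool z (after shift) -1.092 grip -0.3 0.0 F [ 0.5 -0.3  0.1]
716 ((596.847412109375, -17.00328826904297), (42.03778839111328, 26.108673095703125), 38.892005920410156)
```

>>> arm_command(motion=[[0,[-1.09,-0.19,0],-0.12],[0,[-1.09,-0.19,0],-0.12],[0,[-1.09,-0.19,0],-0.12],[0,[-1.09,-0.19,0],-0.12],[0,[-1.09,-0.19,0],-0.12],[0,[-1.09,-0.19,0],-0.12],[0,[0,0,0],0],[0,[0,0,0],0]])

```text
clock: 18.35
tcp_pos: [545.5, -41.9, 86.1]
tool_rot: [2.684, 1.632, 0.002]
ft_force: [-0.4, 0.3, -0.2]
gripper_width: -0.1
grip_force: 0.0
```

Run:
```python
from go import *
h=np.array([616.6,-101.6]);st=observe();t=st["tcp_pos"];R=cv2.Rodrigues(np.array(st["tool_rot"]))[0]
print("hinge in tool",(R.T@np.array([h[0]-t[0],h[1]-t[1],0])).round(1))
go(616,-101,84,-6)
im,d=grab_frame("side");cv2.imwrite("pics/s8.png",cv2.resize(im[170:370,300:540,::-1],(720,600)))
```

```text
hinge in tool [-20.3  90.6   0.1]
t 18.35 tcp [545.5 -41.9  86.1] yaw -27.4 tilt 0.07 q6 0.32 | shift cm [-2.    8.98  0.22] turn about tool z (after shift) -0.374 grip -0.1 0.0 F [-0.4  0.3 -0.2]
```

View pics/s8.png

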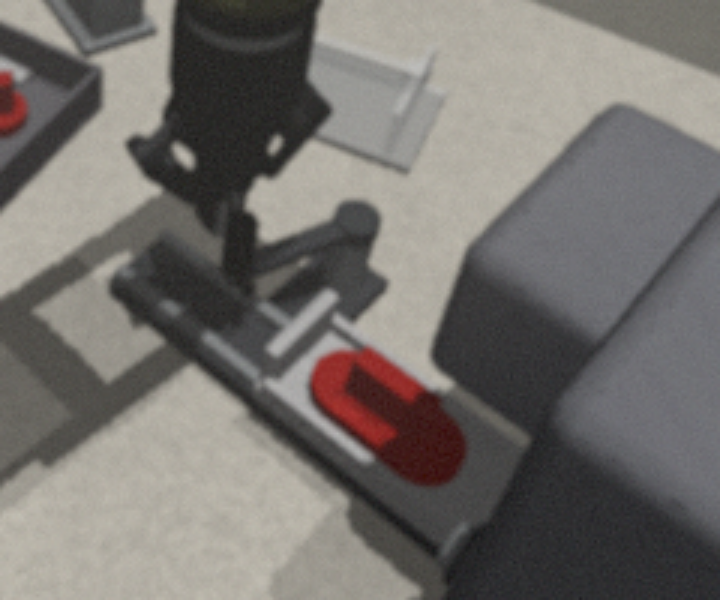

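Side crop: the knob (240,240) follows the fingers and the arm is swinging towards the plate. The block sits flat on the homed carriage (385,415). Finishing the swing.

>>> arm_command(motion=[[0,[-1.09,-0.19,0],-0.12],[0,[-1.09,-0.19,0],-0.12],[0,[-1.09,-0.19,0],-0.12],[0,[0,0,0],0],[0,[0,0,0],0]])

```text
clock: 18.9
tcp_pos: [528.6, -70.1, 85.8]
tool_rot: [2.349, 2.086, 0.001]
ft_force: [-0.1, 0.4, 0.1]
gripper_width: 0.1
grip_force: 0.0
```

>>> arm_command(motion=[[0,[-0.3,0,0],0],[0,[-0.3,0,0],0],[0,[0,0,0],0],[0,[0,0,0],0]])

```text
clock: 19.3
tcp_pos: [528.2, -72.1, 85.9]
tool_rot: [-2.345, -2.084, -0.008]
ft_force: [2.7, 13.7, 0.4]
gripper_width: -0.3
grip_force: 6.7
```

Stopped at 13.7 N, exactly where the knob should end. Retreating and verifying.

>>> arm_command(motion=[[0,[1.5,0,0],0],[0,[2.5,0,0],0],[0,[3,0,-2],0],[0,[3,0,-4],0],[0,[3,0,-4],0],[0,[3,0,-3],0],[0,[0,0,0],0],[0,[0,0,0],0]])

```text
clock: 20.1
tcp_pos: [545.7, 83.6, 216.4]
tool_rot: [2.342, 2.092, 0.001]
ft_force: [-1.1, 0.0, -1.0]
gripper_width: 0.1
grip_force: 0.0
```

Run:
```python
from m import *
c=np.array([527,-93.2]);a=np.radians(-96);u=np.array([np.cos(a),np.sin(a)]);v=np.array([-u[1],u[0]])
for n in("side","top","wrist"):
    st=observe();im,d=grab_frame(n);C=cam(n,st);X=cloud(C,d).reshape(-1,3);L=np.c_[(X[:,:2]-c)@u,(X[:,:2]-c)@v,X[:,2]]
    if n=="side": cv2.imwrite("pics/s9.png",cv2.resize(im[110:370,200:540,::-1],(784,600)))
    k=(abs(L[:,0])<40)&(abs(L[:,1])<25)&(abs(L[:,2]-114)<6)
    if k.sum()>9:print(n,"knob local",cv2.minAreaRect(L[k][:,:2].astype(np.float32)))
    s=(abs(L[:,0])<16)&(L[:,1]>20)&(L[:,1]<70)&(abs(L[:,2]-71)<5)
    if s.sum()>9:print(n,"arm slope",np.polyfit(L[s,1],L[s,0],1).round(3),s.sum())
    p=(abs(L[:,1])<32)&(L[:,0]>12)&(L[:,0]<40)&(abs(L[:,2]-74)<4);print(n,"plate",np.percentile(L[p,0],[2,50,98]).round(1) if p.any() else "")
    for l in("marker_holder","cradle"):
        for r in mark_of(l,n)[:1]:print(l,r["conf"],atz(C,r["point"][1],r["point"][0],0).round())
```

```text
side knob local ((1.618727684020996, 0.7827377319335938), (18.873313903808594, 16.991500854492188), 55.35761260986328)
side arm slope [-0.045  4.771] 169
side plate [20.1 25.2 29.8]
marker_holder 0.61 [744. 206.   0.]
cradle 0.83 [766. -10.   0.]
top knob local ((-0.8887491226196289, -1.6170415878295898), (17.125993728637695, 19.741926193237305), 2.5160934925079346)
top arm slope [ 0.001 -0.395] 157
top plate [18.3 23.6 28.5]
marker_holder 0.88 [748. 219.   0.]
cradle 0.6 [783.  -8.   0.]
wrist plate 
marker_holder 0.66 [743. 212.   0.]
cradle 0.97 [779.  -7.   0.]
```

View pics/s9.png

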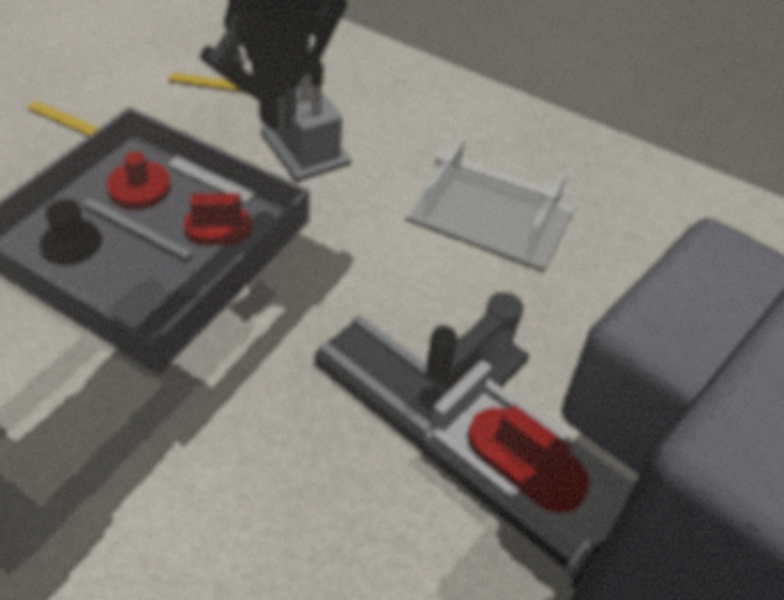

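Side crop: the latch lies straight across behind the plate (knob at 440,355), the block is flat on the homed carriage (530,455), and the other bin parts and bystanders are in place. The top view gives an arm slope of 0.001, so it is fully across.

```bash
python3 -c "
from station import close_job
print(close_job())"
```

```text
the job is handed in; nothing more can be done
None
```

The long block lies flat on the carriage, bar up; the carriage is pushed home against its stop, the latch is fully across behind it, and I handed the job in after about 20 s of the 64 s allowed (no verdict was returned).

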